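Open the bench dust extractor for a filter change

ROBOT

A 6-joint arm with a two-finger parallel gripper is mounted at the origin on a cart in front of the work surface, level with it; the furniture and walls round the work are solid. World frame = base frame: x ahead of the robot, y to its left, z up, the work surface at z = 0. Lengths are in m, angles in rad, forces in N, time in s.
With the tool pointing down it reaches from about 0.25 to 0.725 m from the base axis. Payload 4 kg.
Tool frame: the origin (TCP) lies at the very end of the fingers, on their centre line; the grasp point (between the pads) lies 19 mm behind it; z points along the fingers, y is the line along which they close (so a half turn about z gives the same grasp; the last joint's range is limited). The gripper opens to 85 mm and grips with 20 to 120 N. Pads are 22 mm wide; open, the fingers measure 114 mm over their backs; the gripper's body (76 mm by 85 mm) begins 54 mm behind the grasp point. The pads swing forward as they close: fully open they stand 13 mm farther back than shut.
Start: joints at [1.344, 0.241, 0.005, 1.335, 0, 1.571], TCP at [0.112, 0.487, 0.231] pointing down, gripper open.
Joint ranges: [-2.72, 2.72], [-1.05, 1.87], [-1.09, 1.28], [-1.99, 2.15], [-1.42, 1.44], [-3.14, 3.14]. Speed limits (rad/s): [2.79, 2.79, 3.14, 3.14, 3.14, 3.14].

INTERFACE

Orientations are given as a unit quaternion [x, y, z, w].
In Python, from workcell import bot, vision, workorder, boxes_of gives the robot as it stands.
- The arm moves only by the tool send_rows, never from a script. Its argument "motion" is text: rows parted by semicolons, each of 5 numbers parted by spaces: the closure, from -1 (fully open) to 1 (shut), so that 0 is half open, then the shift along the tool's x, y, z in cm, then the turn about the tool's z in rad. In form: claw x y z twist; .... A call has 1 to 5 rows; each row is the pose to reach, as a shift and turn from the pose commanded when the call began, along the tool's axes at that moment; what a row does not reach only later rows make up. A row lasts 1/10 s, in which the tool goes at most 50 mm and 8.59 degrees, less where a joint would pass 70% of its speed; a pose out of reach is approached as far as the arm can. A call with a gripper value outside its range is refused whole. The fingers move at their own pace and stop on an object; the grip force is fixed at half the most. Time passes only in rows, so rows that repeat a pose let the fingers close. It gives the time, the measured TCP pose, the force, the opening and the grip force at its end, in the units of the state.
- bot.get_obs(): the state, without advancing time (a new reading comes with each control period).
- vision.camera(name): name is "scene" or "top" or "wrist"; returns the picture (400x640x3 uint8, red, green, blue); there is no depth.
- vision.camera_model(name): a dict with "fov_y" (degrees; the focal length in pixels is half the picture's height over the tangent of half this angle, whatever the lens; pixels are square), "cx", "cy" (the principal point, pixels), "k1" (the pictures are not rectified: a ray, as slopes to the right and down, at radius r is drawn at 1 + k1 r^2 times it, then the intrinsics apply), "world_from_camera" (4x4, takes a point from camera to world coordinates); the wrist camera has in their place "hand_eye" (4x4, takes a point from camera to tool coordinates, whose origin is the TCP and whose axes are the flange's). Camera axes: x right, y down, z forward; pixel columns grow to the right and rows downward; lengths in m; the calibration is good to about 2 mm. A picture is of the moment at which its call begins: read the wrist's pose just before it. camera_model takes no time and is no camera call.
- workorder.job_done(): hands the job in; it is judged then, once.
Trained networks look in the newest picture that a camera, given by its name, has taken for a name from the list of things; names that differ only in an ending like _2 or _b are one class to them, and where a whole thing is asked for, a point or a joint stands for the part that bears it (a point fixed in the world has none). Each returns a list of dicts, best first, with "conf" (0 to 1); they miss things now and then, are a little off and sometimes report something else, mostly with a low value. They report only what shows in the picture. A call takes as long as a camera call.
- boxes_of(camera, target): "rect" ([centre column, centre row, width, height] in pixels, round what is visible of it).
The state is a dict: "clock": time; "joint_pos": joint angles; "joint_vel": joint speeds; "tau": joint torques, N m; "eef_pos": TCP position; "tool_rot": TCP orientation; "ft_force": force on the tool from outside, world axes, zero at the start; "ft_torque": the same for the moment, N m; "grip_width": finger opening in m; "grasp_force": force on a finger pad.
Only numpy, scipy, OpenCV 4.12 (cv2) and the standard library are available. Lean on these libraries where they do the work, as an engineer would, in place of code of your own. Each camera call takes 0.05 s, during which the arm holds its last target. There are 200 camera calls.

TASK

The filter of the small dust extractor is due for a change: first press its round stop button down until it stays in, then press in the snap tab in front of the filter cover so that the cover springs free. Then push the released cover straight back off its seat onto the deck behind, until the whole filter opening is uncovered. Only press and push: leave the cover lying flat on the deck, lift nothing, and do not disturb the things round about.

Things in the scene. Friction and masses are not known exactly. Their poses are not given: they have to be found in the camera images.
- extractor: dust extractor: grey box fixed on the worktop, 305 mm long (x -155 to 150), 180 wide (y). Origin on the worktop; slatted intake front at -x, to the robot; flat top at z = 88 mm. Stop button front left, snap tab front middle between two black spring housings 10 mm high, then the cover on its seat, then bare deck to a cross bar (stop) at x = 140, 16 mm high
- opening (a point): centre of the filter opening under the cover, level with the extractor's top (88 mm above the worktop), at extractor x = -30, y = 0; the opening is 60 mm (x) by 96 mm (y). Side guides 11 mm high stand at y = 64 mm either side, x = -100 to 146; up to x = 0 their lips reach over the rim of the cover and hold it down
- stop_top (a point): centre of the top of the stop button, a black mushroom head 29 mm across; as it stands up, 112 mm above the worktop, at extractor x = -128, y = 67 mm
- stop_button (a joint): stop button: 0 = up (fan running), 0.008 m = fully down. Moves straight down against about 3 N friction, has no spring and stays where it is left; it counts as pressed beyond 0.006
- tab_top (a point): centre of the top of the snap tab's ribbed thumb pad, 36 mm (extractor x) by 40 mm (y); as it stands up, 98 mm above the worktop, at extractor x = -124, y = 0
- latch_tab (a joint): snap tab: 0 = up, 0.010 m = fully pressed straight down; spring 1.5 to 3 N, plus up to 3 N friction while it holds the cover. Its nose stands in a window in the cover's front rim; beyond 0.007 it is clear and two spring pins kick the cover back 15 mm in about 0.3 s. Let go, the tab springs up again in front of the freed cover
- filter_cover: filter cover, loose, 0.14 to 0.26 kg: rim plate 122 mm (x) by 124 (y), 6 thick, with a raised middle 100 by 100 mm, its top 26 mm above the underside. Origin: middle of the underside, axes as the extractor's. Extractor x of the origin: -39 latched, -24 kicked free, 61 and more = opening wholly uncovered, 79 against the stop
- cover_face (a point): middle of the upright front face of the cover's raised middle, the face to push: 100 mm wide, 94 to 114 mm above the worktop; this point is 104 mm above it and 39 mm in front of the cover's origin (extractor x = -78 while latched). A fingertip 104 mm above the worktop passes over the tab and meets this face
- slip_jar: bystander: white jar with a blue lid, 65 mm across, 92 mm high, to the right of the extractor; origin under its centre
- dome: bystander: white cast dome with ridges, 98 mm across, 52 mm high, to the left of the extractor; origin under its centre
- petal: bystander: thin white cast petal, 64 x 71 x 11 mm, on the worktop in front of the intake; origin under its centre
- cuff: bystander: white cast cuff, 46 x 36 x 15 mm, on the worktop in front of the intake; origin under its centre
- curl: bystander: white cast curl, 49 x 55 x 8 mm, on the worktop in front of the intake; origin under its centre

How it is judged:
On the way, in this order (a step that is already met when the one before it is completed fails the run):
1. the stop button is pressed down (value of joint stop_button above 0.006 m), for 0.1 s.
2. the fingers press the snap tab in and so release the cover (value of joint latch_tab above 0.006 m and contact force between the fingers and latch_tab above 0.5 N), for 0.05 s.
3. the cover is pushed back off its seat and the opening is uncovered (x of filter_cover in the frame of extractor above 0.06 m), for 0.1 s.
At the end, for the whole second after the job is handed in: The cover lies still and flat (within 3 mm and 0.05 rad) on the deck behind its seat, its front edge behind the filter opening (cover origin at extractor x = 60 to 83 mm); the stop button is still down (over 6 mm) and the snap tab has sprung up again (x of filter_cover in the frame of extractor between 0.06 and 0.083 m and z of filter_cover in the frame of extractor between 0.085 and 0.091 m and angle between filter_cover's own z axis and vertical below 0.05 rad and linear speed of filter_cover below 0.01 m/s and value of joint stop_button above 0.006 m and value of joint latch_tab below 0.003 m); the robot touches nothing.
It fails at once if the snap tab is pressed while the fan is still running (stop button not down) (value of joint latch_tab above 0.006 m and value of joint stop_button below 0.006 m).
It fails at once if the cover is lifted off the top of the extractor or tipped (z of filter_cover in the frame of extractor above 0.1 m or angle between filter_cover's own z axis and vertical above 0.15 rad).
It fails at once if a bystander is moved by more than 2 cm (distance of any of slip_jar, dome, petal, cuff, curl from where it was at the start of the episode above 0.02 m).
It also fails if it takes over 35 s, if anything falls off the work surface, if the arm or the gripper's body presses on something with over 40 N, if the wrist force passes 120 N, or if a joint passes its speed limit or range.

## Working session

There is one attempt and no reset: what is moved stays moved. The work goes in short steps, Python scripts to look and compute and a tool call to move; the robot and the scene stay as the last step left them, time stands still between calls to the robot, and variables do not carry over. Pictures are saved under pics/ and viewed, at most 10 in all, crops included, and the job is handed in when it is done.

Besides the shell and the picture viewer there is one more tool, called after "Request:" as a command line: name --argument value ..., lists and objects as JSON in quotes. send_rows: Moves the arm, as the interface text tells. Its arguments: {"type":"object","properties":{"motion":{"type":"string"}},"required":["motion"]}

```bash
mkdir -p pics; cat > h.py <<'E'
import numpy as np, cv2
from workcell import bot, vision, workorder, boxes_of
from scipy.spatial.transform import Rotation as R
def model(n,obs=None):
    m=vision.camera_model(n)
    if n=="wrist":
        T=np.eye(4);T[:3,:3]=R.from_quat(obs["tool_rot"]).as_matrix();T[:3,3]=obs["eef_pos"]
        W=T@np.array(m["hand_eye"])
    else: W=np.array(m["world_from_camera"])
    f=200/np.tan(np.radians(m["fov_y"])/2)
    return m,W,f
def proj(n,P,obs=None):
    m,W,f=model(n,obs); p=(np.atleast_2d(P)-W[:3,3])@W[:3,:3]
    s=p[:,:2]/p[:,2:]; s=s*(1+m["k1"]*(s**2).sum(1,keepdims=True))
    return s*f+[m["cx"],m["cy"]]
def ray(n,uv,z,obs=None):
    m,W,f=model(n,obs); d=(np.array(uv,float)-[m["cx"],m["cy"]])/f; s=d.copy()
    for _ in range(30): s=d/(1+m["k1"]*(s@s))
    v=W[:3,:3]@np.array([*s,1]); return W[:3,3]+v*(z-W[2,3])/v[2]
E
python3 - <<'E'
from h import *
o=bot.get_obs(); print(o["clock"],o["eef_pos"],o["tool_rot"],o["grip_width"])
for n in("top","scene"):
    cv2.imwrite(f"pics/{n}.png",vision.camera(n)[:,:,::-1])
    for t,z in(("stop_top",.112),("tab_top",.098),("filter_cover",.114),("extractor",.088),("slip_jar",.09),("dome",.03)):
        for b in boxes_of(n,t)[:2]: print(n,t,round(b["conf"],2),np.round(b["rect"]),ray(n,b["rect"][:2],z).round(3))
E
```

```text
0.0 [0.11228964 0.48659927 0.23042589] [ 1.13159161e-01  9.93576359e-01 -1.00527316e-03 -1.13098804e-04] 0.08543409600295189
top stop_top 0.46 [295. 226.  11.  14.] [0.446 0.224 0.112]
top stop_top 0.34 [240. 173.  41.  47.] [0.554 0.342 0.112]
top tab_top 0.6 [327. 210.  23.  28.] [0.48  0.161 0.098]
top tab_top 0.41 [294. 226.  13.  15.] [0.448 0.227 0.098]
top filter_cover 0.97 [315. 176.  70.  70.] [0.55  0.186 0.114]
top extractor 0.58 [312. 162. 117. 162.] [0.584 0.193 0.088]
top extractor 0.5 [239. 174.  40.  46.] [0.556 0.348 0.088]
top slip_jar 0.91 [434. 197.  40.  36.] [ 0.512 -0.065  0.09 ]
top dome 0.55 [239. 174.  42.  45.] [0.569 0.359 0.03 ]
top dome 0.35 [299. 264.  18.  23.] [0.369 0.219 0.03 ]
scene stop_top 0.48 [274. 190.  10.   6.] [0.441 0.224 0.112]
scene tab_top 0.64 [301. 203.  23.  17.] [0.47  0.163 0.098]
scene filter_cover 0.91 [321. 184.  67.  55.] [0.532 0.166 0.114]
scene extractor 0.58 [323. 191. 122. 125.] [0.537 0.164 0.088]
scene dome 0.97 [284. 163.  38.  23.] [0.565 0.352 0.03 ]
```

View pics/top.png

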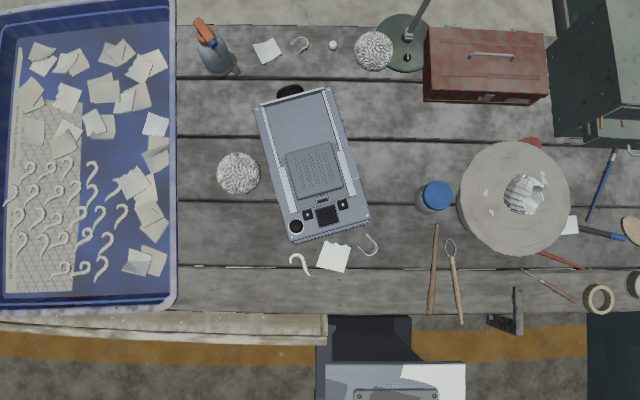

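View pics/scene.png

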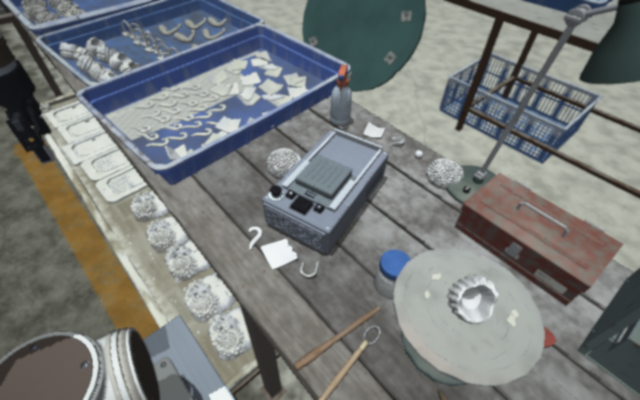

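The top view shows the extractor yawed about +18° (button at 296,227, tab at 327,215, cover at 316,172). The white bits sit in front of the intake. I'll move over the front for a closer look, closing the gripper on the way.

Request:
send_rows --motion "1 -3.9 -2.2 0 0; 1 -7.8 -4.4 0 0; 1 -11.7 -6.6 0 0; 1 -15.6 -8.8 0 0; 1 -19.5 -11 0 0"

```text
clock: 1.2
eef_pos: [0.2787, 0.335, 0.2315]
tool_rot: [0.113, 0.994, 0.0, 0.0]
ft_force: [0.1, 0.8, -0.2]
grip_width: 0.012
grasp_force: 0.0
```

Request:
send_rows --motion "1 -3.9 -2.2 0 -0.12; 1 -7.8 -4.4 0 -0.24; 1 -11.7 -6.6 0 -0.36; 1 -15.6 -8.8 0 -0.48; 1 -19.5 -11 0 -0.54"

```text
clock: 1.7
eef_pos: [0.4443, 0.1837, 0.2316]
tool_rot: [-0.158, 0.988, 0.0, 0.0]
ft_force: [0.5, 1.2, -0.8]
grip_width: 0.0002
grasp_force: 0.0
```

```bash
python3 - <<'E'
from h import *
o=bot.get_obs(); o=bot.get_obs();print(o["clock"],o["eef_pos"],o["tool_rot"],o["grip_width"],o["joint_vel"].max() if hasattr(o["joint_vel"],'max') else o["joint_vel"])
im=vision.camera("wrist");cv2.imwrite("pics/w1.png",im[:,:,::-1]); n="wrist"
for t,z in(("stop_top",.112),("tab_top",.098),("filter_cover",.114)):
    for b in boxes_of(n,t)[:2]: print(n,t,round(b["conf"],2),np.round(b["rect"]),ray(n,b["rect"][:2],z,o).round(4))
print(vision.camera_model("wrist")["hand_eye"])
E
```

```text
1.7 [0.44425986 0.18365691 0.23160276] [-1.57574291e-01  9.87507038e-01  1.57500342e-04  4.09393548e-04] 0.00019068824391512936 0.43086391865100654
wrist tab_top 0.93 [286. 220.  47.  58.] [0.4779 0.1647 0.098 ]
wrist tab_top 0.37 [219. 104.  45.  56.] [0.4032 0.0898 0.098 ]
wrist filter_cover 0.58 [286. 298. 135. 128.] [0.5396 0.1843 0.114 ]
[[-5.77970727e-06 -9.49252827e-01 -3.14514022e-01  8.16821921e-02]
 [ 9.99999627e-01 -2.77258991e-04  8.18434658e-04 -9.80868492e-05]
 [-8.64103253e-04 -3.14513900e-01  9.49252474e-01 -1.41613707e-01]
 [ 0.00000000e+00  0.00000000e+00  0.00000000e+00  1.00000000e+00]]
```

View pics/w1.png

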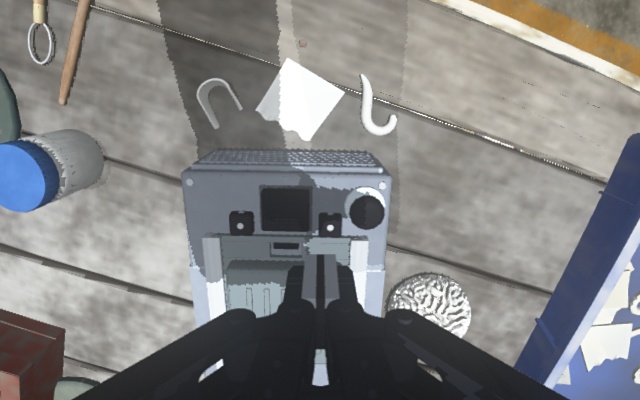

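The wrist view shows the thumb pad centred at about (286,209), the button head at (367,210) with radius about 19, and the spring housings at (241,222) and (329,224). The network's tab box runs onto the rim, so I'll use the picture positions.

```bash
cat > fit.py <<'E'
from h import *
o=bot.get_obs(); print(o["clock"],o["eef_pos"])
im=vision.camera("wrist"); cv2.imwrite("pics/w2.png",cv2.resize(im[130:270,160:420],None,fx=3,fy=3,interpolation=cv2.INTER_CUBIC)[:,:,::-1])
np.save("o2.npy",np.r_[o["eef_pos"],o["tool_rot"]])
t=ray("wrist",(286.5,209),.098,o); s=ray("wrist",(367,210),.112,o)
h1=ray("wrist",(241,222),.098,o);h2=ray("wrist",(329,224),.098,o)
print(t,s,h1,h2)
for a,b,off in((t,s,np.arctan2(67,-4)),(h1,h2,np.pi/2)): d=b-a; print(np.degrees(np.arctan2(d[1],d[0])-off), np.linalg.norm(d[:2]))
E
python3 fit.py
```

```text
1.9 [0.44334141 0.18428115 0.23106709]
[0.46651094 0.16291183 0.098     ] [0.44297389 0.22299349 0.112     ] [0.48922811 0.12979091 0.098     ] [0.4684679  0.20041538 0.098     ]
17.976230960015982 0.06452750548207677
16.38081346481118 0.07361252153370586
```

View pics/w2.png

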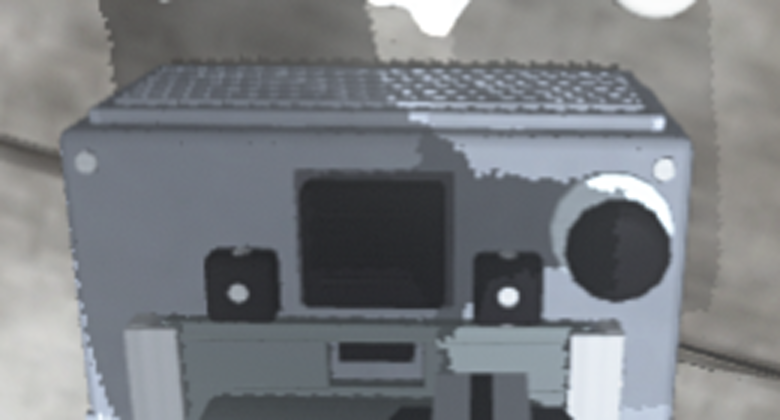

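```bash
python3 - <<'E'
from h import *
from scipy.optimize import least_squares
q=np.load("o2.npy"); o=dict(eef_pos=q[:3],tool_rot=q[3:])
px=np.array([(303,180),(446,180),(446,306),(303,306),(619,248),(63,132),(690,138)])/3+[160,130]
E=np.array([(-142,-20,98),(-142,20,98),(-106,20,98),(-106,-20,98),(-128,67,112),(-155,-90,88),(-155,90,88)])/1000
def pts(p,E): c,s=np.cos(p[2]),np.sin(p[2]); return np.c_[p[0]+c*E[:,0]-s*E[:,1],p[1]+s*E[:,0]+c*E[:,1],E[:,2]]
r=least_squares(lambda p:(proj("wrist",pts(p,E),o)-px).ravel(),[.59,.2,.31],loss="soft_l1")
p=r.x; print(p,np.degrees(p[2]),r.fun.reshape(-1,2).round(1)); np.save("pose.npy",p)
P=pts(p,np.array([(-128,67,112),(-124,0,98),(-78,0,104),(22,0,104)])/1000); print(P.round(4))
now=bot.get_obs(); M=R.from_quat(now["tool_rot"]).as_matrix()
print(now["eef_pos"],now["tool_rot"],"tool yaw",np.degrees(np.arctan2(-M[1,0],-M[0,0])))
print(((P-now["eef_pos"])@M*100).round(2))
E
```

```text
[0.58766605 0.19958527 0.30867452] 17.68574707193646 [[-2.   1. ]
 [-0.3  1.1]
 [ 0.1  0.1]
 [ 0.3 -0. ]
 [ 1.5  0.6]
 [-4.2 -1.3]
 [ 3.1 -3.3]]
[[0.4454 0.2245 0.112 ]
 [0.4695 0.1619 0.098 ]
 [0.5134 0.1759 0.104 ]
 [0.6086 0.2063 0.104 ]]
[0.44266006 0.18502289 0.23111794] [-1.55358539e-01  9.87858043e-01  1.34314122e-04 -4.38859233e-04] tool yaw 17.87519325027199
[[ -1.48   3.67  11.91]
 [ -1.86  -3.03  13.31]
 [ -6.46  -3.04  12.71]
 [-16.46  -3.08  12.7 ]]
```

Request:
send_rows --motion "1 -1.5 3.7 3.5 0; 1 -1.5 3.7 7.5 0; 1 -1.5 3.7 10.5 0; 1 -1.5 3.7 11 0; 1 -1.5 3.7 11 0"

```text
clock: 2.45
eef_pos: [0.4444, 0.2256, 0.121]
tool_rot: [-0.157, 0.988, -0.0, -0.001]
ft_force: [1.1, -0.6, -0.3]
grip_width: 0.0002
grasp_force: 0.0
```

Request:
send_rows --motion "1 0 0 0.5 0; 1 0 0 0.9 0; 1 0 0 1.2 0; 1 0 0 1.5 0; 1 0 0 1.6 0"

```text
clock: 2.95
eef_pos: [0.4468, 0.2254, 0.1059]
tool_rot: [-0.156, 0.988, 0.0, 0.001]
ft_force: [1.1, 0.8, 2.2]
grip_width: 0.0002
grasp_force: 1.2
```

Request:
send_rows --motion "1 0 0 0.1 0; 1 0 0 0.2 0; 1 0 0 0.3 0; 1 0 0 0.3 0; 1 0 0 0.3 0"

```text
clock: 3.45
eef_pos: [0.4467, 0.2253, 0.1037]
tool_rot: [-0.156, 0.988, 0.0, 0.001]
ft_force: [-0.3, -0.9, 9.0]
grip_width: -0.0002
grasp_force: 4.5
```

Request:
send_rows --motion "1 0 0 -2.5 0; 1 -0.2 -3.5 -2.5 0; 1 -0.2 -6.7 -2.2 0; 1 -0.2 -6.7 -0.6 0; 1 -0.2 -6.7 -0.4 0"

```text
clock: 3.95
eef_pos: [0.4665, 0.1601, 0.1043]
tool_rot: [-0.155, 0.988, -0.001, -0.003]
ft_force: [-0.4, -0.4, 0.1]
grip_width: -0.0
grasp_force: 0.0
```

```bash
python3 - <<'E'
from h import *
o=bot.get_obs();print(o["clock"],o["eef_pos"],o["ft_force"])
im=vision.camera("wrist");cv2.imwrite("pics/w3.png",im[:,:,::-1])
E
```

```text
3.95 [0.46646201 0.16007055 0.10427432] [-0.41327533 -0.40770993  0.07453656]
```

View pics/w3.png

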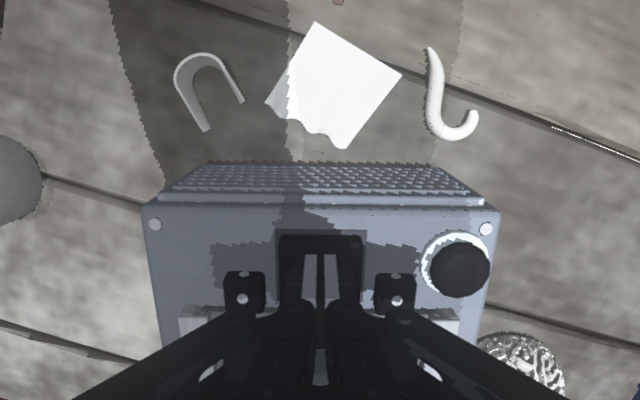

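The view shows the closed fingers centred over the pad (columns 278–364, fingers at 320) and the button sunk at (459,268). Next I'll press the tab.

Request:
send_rows --motion "1 0 0 0.5 0; 1 0 0 0.9 0; 1 0 0 1.3 0; 1 0 0 1.7 0; 1 0 0 1.9 0"

```text
clock: 4.5
eef_pos: [0.4683, 0.1623, 0.088]
tool_rot: [-0.156, 0.988, 0.0, 0.0]
ft_force: [-5.4, -0.9, 18.9]
grip_width: -0.0001
grasp_force: 9.8
```

Request:
send_rows --motion "1 0 0 0 0; 1 0 0 0 0; 1 0 0 0 0; 1 0 0 0 0; 1 0 0 0 0"

```text
clock: 5.0
eef_pos: [0.4683, 0.1623, 0.0881]
tool_rot: [-0.156, 0.988, 0.0, 0.0]
ft_force: [-2.8, 1.0, 7.6]
grip_width: -0.0
grasp_force: 3.5
```

Request:
send_rows --motion "1 0 0 -1 0; 1 0 0 -1.75 0; 1 0 0 -1.75 0; 1 -2 0 -1.75 0; 1 -4 0 -1.75 0"

```text
clock: 5.5
eef_pos: [0.5066, 0.1741, 0.1048]
tool_rot: [-0.156, 0.988, -0.0, -0.0]
ft_force: [0.2, -0.8, 1.4]
grip_width: -0.0002
grasp_force: 0.0
```

```bash
python3 - <<'E'
from h import *
o=bot.get_obs();p=np.load("pose.npy");d=np.array(o["eef_pos"][:2])-p[:2];c,s=np.cos(p[2]),np.sin(p[2])
print(o["clock"],o["eef_pos"],o["ft_force"],"ext",c*d[0]+s*d[1],-s*d[0]+c*d[1])
im=vision.camera("scene");cv2.imwrite("pics/s4.png",cv2.resize(im[110:260,240:420],None,fx=4,fy=4)[:,:,::-1])
E
```

```text
5.5 [0.50657084 0.17410622 0.10484167] [ 0.23753895 -0.79620293  1.40489845] ext -0.08500285224216553 0.00036157325938112814
```

View pics/s4.png

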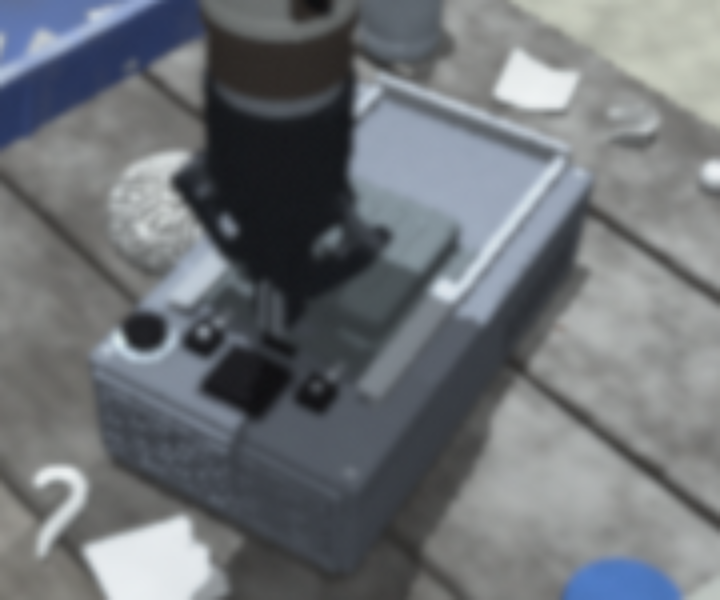

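The crop shows the cover kicked free (pins out of the housings, gap behind the tab) and the fingertips just in front of its face. Now I'll push.

Request:
send_rows --motion "1 -1 0 0 0; 1 -2 0 0 0; 1 -3 0 0 0; 1 -4 0 0 0; 1 -5 0 0 0"

```text
clock: 6.05
eef_pos: [0.5545, 0.1897, 0.1045]
tool_rot: [-0.156, 0.988, -0.0, -0.0]
ft_force: [-0.9, -0.8, 0.1]
grip_width: -0.0002
grasp_force: 0.4
```

Request:
send_rows --motion "1 -1 0 0 0; 1 -2 0 0 0; 1 -3 0 0 0; 1 -4 0 0 0; 1 -4.5 0 0 0"

```text
clock: 6.55
eef_pos: [0.5976, 0.2036, 0.1045]
tool_rot: [-0.156, 0.988, -0.0, -0.0]
ft_force: [-1.3, -0.1, 1.1]
grip_width: 0.0002
grasp_force: 1.0
```

```bash
python3 - <<'E'
from h import *
o=bot.get_obs();p=np.load("pose.npy");d=np.array(o["eef_pos"][:2])-p[:2];c,s=np.cos(p[2]),np.sin(p[2])
print(o["clock"],o["eef_pos"],o["ft_force"],"ext",c*d[0]+s*d[1],-s*d[0]+c*d[1])
im=vision.camera("scene");cv2.imwrite("pics/s5.png",cv2.resize(im[110:260,240:420],None,fx=4,fy=4)[:,:,::-1])
E
```

```text
6.55 [0.59758667 0.20364523 0.1045032 ] [-1.27084476 -0.14287755  1.06809878] ext 0.010685144464970691 0.0008542313843723235
```

View pics/s5.png

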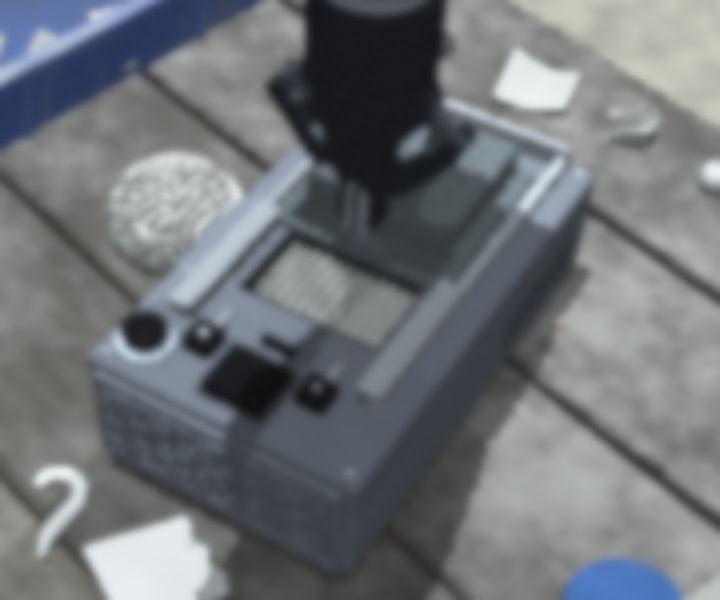

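The opening is nearly all clear. I'll push a little more, back off slightly and rise.

Request:
send_rows --motion "1 -0.4 0 0 0; 1 -0.8 0 0 0; 1 -1.2 0 0 0; 1 -1.2 0 0 0; 1 -1.2 0 0 0"

```text
clock: 7.1
eef_pos: [0.6086, 0.2073, 0.105]
tool_rot: [-0.156, 0.988, 0.0, 0.0]
ft_force: [-0.0, 0.5, 0.3]
grip_width: -0.0002
grasp_force: 0.0
```

Request:
send_rows --motion "1 1.5 0 0 0; 1 3 0 -1 0; 1 5 0 -5 0; 1 9 0 -8 0; 1 13 0 -10 0"

```text
clock: 7.6
eef_pos: [0.4848, 0.1672, 0.2073]
tool_rot: [-0.156, 0.988, 0.0, 0.002]
ft_force: [-0.6, -0.7, 1.3]
grip_width: 0.0
grasp_force: 0.0
```

Request:
send_rows --motion "1 4 0 0 0; 1 4 0 0 0; 1 4 0 0 0"

```text
clock: 7.9
eef_pos: [0.4462, 0.1546, 0.2057]
tool_rot: [-0.156, 0.988, 0.0, 0.001]
ft_force: [0.5, 0.2, 1.5]
grip_width: 0.0002
grasp_force: 0.0
```

```bash
python3 - <<'E'
from h import *
o=bot.get_obs();p=np.load("pose.npy");c,s=np.cos(p[2]),np.sin(p[2])
print(o["clock"],o["eef_pos"],o["ft_force"])
im=vision.camera("scene");w=vision.camera("wrist")
pts=[]
for x in (22,61+0): pass
def E(x,y,z): return [p[0]+(c*x-s*y)/1e3,p[1]+(s*x+c*y)/1e3,z/1e3]
im=cv2.resize(im[110:260,240:420],None,fx=4,fy=4)[:,:,::-1].copy()
for x0,col in((60,(0,0,255)),(70,(0,255,0))):   # predicted top outline of raised middle
    a=proj("scene",[E(x0+i*50-(-11 if i<0 else 0)*1,j*50,114) for i,j in((-.78,-1),(-.78,1))])
    a=((a-[240,110])*4).astype(int); cv2.line(im,tuple(map(int,a[0])),tuple(map(int,a[1])),col,1)
cv2.imwrite("pics/s6.png",im); cv2.imwrite("pics/w6.png",w[:,:,::-1])
E
```

```text
7.9 [0.4461572  0.15463828 0.20566498] [0.50730872 0.23818002 1.47290931]
```

View pics/s6.png

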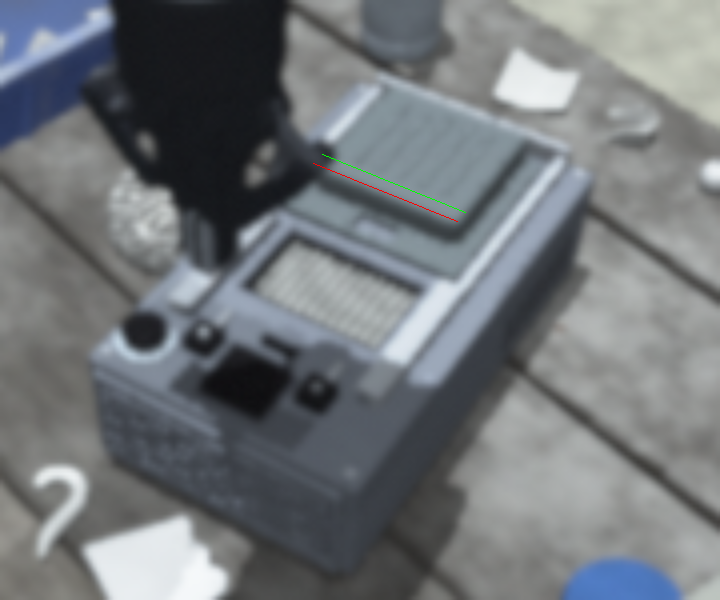

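View pics/w6.png

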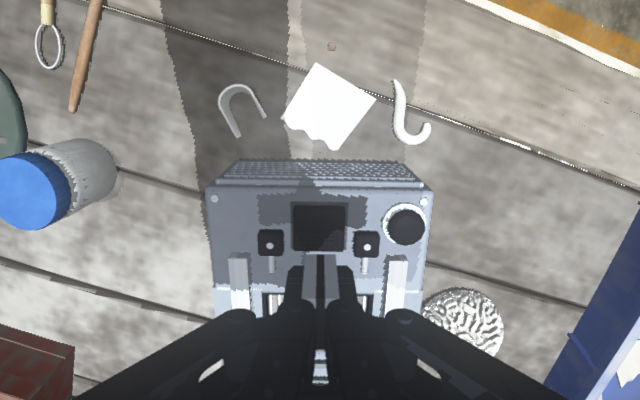

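The cover lies flat between the guides with a strip of deck showing ahead of its front rim, which puts it at x of about 70 mm. The opening is clear, the button is down, the tab is up, and the arm is clear of everything.

```bash
python3 -c "
from workcell import workorder; print(workorder.job_done())"
```

```text
the job is handed in; nothing more can be done
None
```

I handed the job in at about 8 s: by force readings and final pictures, the stop button is down, the tab released the cover and has sprung back up, and the cover lies flat on the deck at about x = 70 mm with the opening clear; the hand-in returned no verdict.

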